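# Lock the camera tube's focus barrel with its knurled ring

### The arm

A 6-joint arm with a two-finger parallel gripper is mounted at the origin on the work surface. World frame = base frame: x ahead of the robot, y to its left, z up, the work surface at z = 0. Lengths are in m, angles in rad, forces in N, time in s.
With the tool pointing down it reaches from about 0.3 to 0.775 m from the base axis. Payload 14.6 kg.
Tool frame: the origin (TCP) lies at the very end of the fingers, on their centre line; the grasp point (between the pads) lies 19 mm behind it; z points along the fingers, y is the line along which they close (so a half turn about z gives the same grasp; the last joint's range is limited). The gripper opens to 94 mm and grips with 3 to 60 N. Pads are 16 mm wide; open, the fingers measure 119 mm over their backs; the gripper's body (75 mm by 177 mm) begins 78 mm behind the grasp point.
Start: joints at [1.101, 0.3, 1.521, -0, 1.321, -0.067], TCP at [0.216, 0.506, 0.205] pointing down, gripper open.
Joint ranges: [-3.03, 3.03], [-0.79, 2.21], [0.23, 2.52], [-1.04, 4.18], [0, 3.07], [-2.55, 2.55]. Speed limits (rad/s): [2.22, 2.22, 2.57, 3.14, 3.14, 3.14].

### API

Orientations are given as [roll, pitch, yaw] about the fixed x, y, z axes, in that order (R = Rz(yaw) Ry(pitch) Rx(roll)).
In Python, from station import ctrl gives the robot as it stands.
- The arm moves only by the tool move_arm, never from a script. Its argument "increments" is a list of rows, each a list of 7 numbers: the opening, from 0 (shut) to 1 (fully open), then the shift along the tool's x, y, z in units of 50 mm (1.0 is 50 mm), then the turn, a rotation vector about the tool's x, y, z in rad. In form: [[claw, tx, ty, tz, rx, ry, rz], ...]. A call has 1 to 20 rows; each row shifts and turns the commanded pose from where the row before left it, along the tool's axes as they then stand; what a row does not reach is not made up. A row lasts 1/10 s, in which the tool goes at most 50 mm and 8.59 degrees, less where a joint would pass 70% of its speed; a pose out of reach is approached as far as the arm can. A call is refused whole if a number of a shift passes 1 or a number of a turn 0.15, either way. A call with a gripper value outside its range is refused whole. The fingers move at their own pace and stop on an object; "force" is the grip in N (left out, the last holds). Time passes only in rows, so rows that do not move let the fingers close. It gives the time, the measured TCP pose, the force, the opening and the grip force at its end, in the units of the state.
- ctrl.get_obs(): the state, without advancing time (a new reading comes with each control period).
- ctrl.camera(name): name is "scene" or "side" or "wrist"; returns a dict with "color" (384x512x3 uint8, blue, green, red), "K" (3x3 intrinsics, pixels), "distortion" ([k1, k2, p1, p2, k3] as OpenCV has them; the pictures are not rectified), "pose" (4x4, takes a point from camera to world coordinates); the wrist camera has in their place "tool_from_camera" (4x4, takes a point from camera to tool coordinates, whose origin is the TCP and whose axes are the flange's). Camera axes: x right, y down, z forward; pixel columns grow to the right and rows downward; lengths in m; the calibration is good to about 2 mm. A picture is of the moment at which its call begins: read the wrist's pose just before it. There is no depth.
- ctrl.hand_in(): hands the job in; it is judged then, once.
Trained networks look in a picture, given as the dict that the camera call returned (one of the last four; its "shot" number tells which), for a name from the list of things; names that differ only in an ending like _2 or _b are one class to them, and where a whole thing is asked for, a point or a joint stands for the part that bears it (a point fixed in the world has none). Each returns a list of dicts, best first, with "conf" (0 to 1); they miss things now and then, are a little off and sometimes report something else, mostly with a low value. They report only what shows in the picture. A call takes as long as a camera call. They do not tell look-alikes from the thing itself.
- ctrl.cut_out(name, picture): "mask" (384x512 bool, what is visible of it) and "centre" ([row, column] in pixels, amid what is visible of it).
The state is a dict: "time_s": time; "qpos": joint angles; "joint_vel": joint speeds; "tau": joint torques, N m; "ee_pos": TCP position; "eef_rot": TCP orientation; "force": force on the tool from outside, world axes, zero at the start; "moment": the same for the moment, N m; "grip_width": finger opening in m; "grip_force": force on a finger pad.
Only numpy, scipy, OpenCV 4.12 (cv2) and the standard library are available. Lean on these libraries where they do the work, as an engineer would, in place of code of your own. Each camera call takes 0.05 s, during which the arm holds its last target. There are 200 camera calls.

### The job

Lock the focus of the microscope's camera tube: fit the orange-tabbed holding key over the square on top of the barrel, fully down with its handle between the two posts so that the barrel cannot turn, and let go of it. Then turn the black knurled lock ring clockwise (seen from above) until it is home and nip it up to about 0.8 N m, firm but not forced, while the barrel keeps its setting. Leave the key in place and do not disturb the other things on the bench.

Things in the scene. Friction and masses are not known exactly. Their poses are not given: they have to be found in the camera images.
- barrel (a joint): Aluminium focus barrel, 34 mm diameter, upright on the stand; it carries the lock ring and, on top, a square steel boss 22 x 22 mm, 16 mm high, with chamfered edges. Value: its turn in rad, clockwise from above positive; near 0 at the start; it must stay within 0.17 of 0. It turns very easily (0.03 N m), more easily than the ring turns on it, so the ring drags it along unless it is held.
- ring (a joint): Black knurled lock ring, 56 mm diameter, 22 mm high, threaded on the barrel. Value: its turn relative to the barrel in rad, growing clockwise from above; starts at 0.35 to 0.75, home at 1.2. Before that it drags with about 0.12 N m; at 1.2 it meets the housing and stops dead. From there the barrel turns along while the play of the key is taken up (up to about 0.1 rad) and the torque climbs to 1 N m, the last part steeply. Once home it stays there.
- ring_mid (a point): Centre of the lock ring, on the upright axis, 73 mm above the bench: the ring spans 62 to 84 mm. Below it a neck of 44 mm diameter reaches down to 38 mm above the bench, so fingertips may hang 20 mm below the ring. Above it the barrel (34 mm) goes on to 92 mm and the boss to 108 mm. With the key on, fingers can straddle the ring across the key's handle.
- seat (a point): Centre of the barrel's flat top, 92 mm above the bench, on the upright axis, where the key's underside must come to rest; the square boss rises 16 mm from here. Its x axis (turning with the barrel) is parallel to two faces of the boss and, at barrel value 0, points to the middle between the posts.
- stand: Camera tube stand fixed to the bench: dark steel base plate 200 x 110 mm, 18 mm thick, carrying a white round housing (80 mm diameter, up to 38 mm above the bench). Origin on the bench under the barrel's axis; its x axis points to the middle between the two posts, z up; the plate runs from x = -60 to +140 mm.
- stop: Two upright steel posts with red collars, 10 mm diameter, tops 112 mm above the bench, at x = 105 mm, y = +14 and -14 mm in the stand's frame (gap 18 mm); between them a bar, top 92 mm above the bench, carries the handle. Origin and axes as the stand's. Tightening presses the key's handle on the post at -y with torque / 0.105 m: 0.8 N m is about 8 N; under 5 N is loose, over 12 N overtightened.
- slot (a point): Point midway between the two posts, 105 mm from the barrel's axis, 92 mm above the bench (height of the key's underside when seated).
- key: Loose steel holding key, about 130 g, flat on the bench: head 37 x 37 mm, 10 mm thick, with a square through hole of 23 mm; handle bar 14 mm wide, 10 mm thick, along the key's +x to 123 mm from the hole centre. On it an orange tab 26 long, 14 wide, 14 mm high, centred 45 mm from the hole centre, its top 24 mm above the underside. Origin: hole centre at the underside; x along the handle, z up.
- key_grip (a point): Middle of the key's orange tab, 45 mm along the handle from the hole centre, 15 mm above the key's underside, near the centre of mass; pinch it across its 14 mm width.
- key_end (a point): Point of the key's handle 105 mm from the hole centre, at the underside: it comes to lie between the posts.
- eyepiece: Bystander: loose black eyepiece, 36 mm diameter, 50 mm tall, standing. Origin at its underside.
- objective: Bystander: loose brass objective, 25 mm diameter, 44 mm tall, standing. Origin at its underside.
- spare_ring: Bystander: loose black spare ring, 56 mm diameter, 12 mm high, lying flat on the bench. Origin at its underside.
- driver: Bystander: screwdriver, 160 mm long, lying on the bench. Origin under its middle.
- dish: Bystander: glass dish, 90 mm diameter, 16 mm high. Origin at its underside.
- wash_bottle: Bystander: white bottle with a red cap, 60 mm diameter, 150 mm tall. Origin at its underside.
There are look-alikes about, which are no part of the job. What is shaped like the key but pink is not meant.

How it is judged:
On the way, in this order (a step that is already met when the one before it is completed fails the run):
1. the key sits fully down on the barrel's square with its handle between the posts, released, the ring not yet home (z of key in the frame of seat between -0.003 and 0.003 m and horizontal distance between key and seat below 0.003 m and horizontal distance between key_end and slot below 0.008 m and contact force between the fingers and key below 0.3 N and value of joint ring below 1.1 rad), for 0.2 s.
2. with the key in place and not held, the ring is home and nipped up so that the key bears on the post with 5 to 12 N (value of joint ring above 1.17 rad and contact force between key and stop above 5 N and contact force between the fingers and key below 0.3 N and z of key in the frame of seat below 0.004 m), for 0.1 s.
At the end, for the whole second after the job is handed in: The ring is home (joint above 1.15), the barrel within 0.17 rad of its setting, and the key at rest fully down on the barrel's square (within 3 mm in height and to the side), its handle between the posts (within 8 mm of the middle) (value of joint ring above 1.15 rad and value of joint barrel between -0.17 and 0.17 rad and z of key in the frame of seat below 0.003 m and horizontal distance between key and seat below 0.003 m and horizontal distance between key_end and slot below 0.008 m and linear speed of key below 0.01 m/s); the robot touches nothing.
It fails at once if the barrel is turned more than 0.17 rad from its setting (value of joint barrel above 0.17 rad or value of joint barrel below -0.17 rad).
It fails at once if the ring is overtightened: the key bears on a post with more than 12 N (contact force between key and stop above 12 N).
It fails at once if a bystander is moved by more than 20 mm (distance of any of eyepiece, objective, spare_ring, driver, dish, wash_bottle from where it was at the start of the episode above 0.02 m).
It also fails if it takes over 59 s, if anything falls off the work surface, if the arm or the gripper's body presses on something with over 40 N, if the wrist force passes 120 N, or if a joint passes its speed limit or range.

## Working session

There is one attempt and no reset: what is moved stays moved. The work goes in short steps, Python scripts to look and compute and a tool call to move; the robot and the scene stay as the last step left them, time stands still between calls to the robot, and variables do not carry over. Pictures are saved under pics/ and viewed, at most 10 in all, crops included, and the job is handed in when it is done.

Besides the shell and the picture viewer there is one more tool, called after "Call:" in YAML: its name, and indented under it one key for each argument. move_arm: Moves the arm, as the interface text tells. Its arguments: {"type":"object","properties":{"increments":{"type":"array","items":{"type":"array","items":{"type":"number"}}},"force":{"type":"number"}},"required":["increments"]}

```bash
mkdir -p pics; ls; python3 - <<'E'
from station import ctrl
import cv2,numpy as np
o=ctrl.get_obs(); print({k:np.round(v,3).tolist() for k,v in o.items()})
ims=[]
for n in ["scene","side"]:
    p=ctrl.camera(n); ims.append(p["color"]); print(n,np.round(p["K"],1).tolist(),np.round(p["pose"],3).tolist(),p["distortion"])
    for t in ["key","key_grip","stand","stop","ring","barrel","spare_ring"]:
        for d in ctrl.cut_out(t,p)[:3]: print(t,round(d["conf"],2),np.round(d["centre"]),d["mask"].sum())
cv2.imwrite("pics/a.png",cv2.resize(ims[0],(800,600)));cv2.imwrite("pics/b.png",cv2.resize(ims[1],(800,600)))
E
```

```text
pics
{'time_s': 0.0, 'qpos': [1.101, 0.3, 1.522, 0.0, 1.321, -0.067], 'joint_vel': [0.0, 0.0, -0.002, 0.001, -0.001, 0.001], 'tau': [0.002, -53.18, -35.275, 0.071, 0.024, -0.0], 'ee_pos': [0.215, 0.506, 0.205], 'eef_rot': [-3.14, -0.0, 2.739], 'force': [-0.752, 1.12, -0.273], 'moment': [-0.057, 0.001, -0.028], 'grip_force': 0.0, 'grip_width': 0.094}
scene [[373.8, 0.0, 254.2], [0.0, 373.8, 191.4], [0.0, 0.0, 1.0]] [[0.878, 0.267, -0.397, 1.044], [0.477, -0.448, 0.756, -0.835], [0.024, -0.853, -0.521, 0.735], [0.0, 0.0, 0.0, 1.0]] [-0.06493963  0.          0.          0.          0.        ]
key 0.7 [278. 184.] 375
key 0.51 [238. 169.] 360
key_grip 0.71 [275. 183.] 370
stop 0.58 [206. 230.] 212
stop 0.22 [208. 252.] 1315
ring 0.35 [278. 181.] 393
ring 0.15 [188. 319.] 217
barrel 0.68 [189. 255.] 225
barrel 0.52 [173. 272.] 109
spare_ring 0.59 [220. 313.] 167
side [[496.6, 0.0, 257.8], [0.0, 496.6, 190.0], [0.0, 0.0, 1.0]] [[-0.732, -0.36, 0.579, -0.255], [-0.681, 0.416, -0.602, 0.94], [-0.024, -0.835, -0.55, 0.837], [0.0, 0.0, 0.0, 1.0]] [-0.02757941  0.          0.          0.          0.        ]
key 0.8 [189. 353.] 326
key 0.53 [165. 335.] 271
key 0.17 [190. 196.] 165
key_grip 0.68 [163. 337.] 256
key_grip 0.64 [192. 353.] 332
stand 0.87 [205. 285.] 597
stop 0.74 [194. 289.] 212
ring 0.37 [197. 261.] 77
barrel 0.42 [197. 263.] 77
spare_ring 0.56 [190. 200.] 169
```

View pics/a.png

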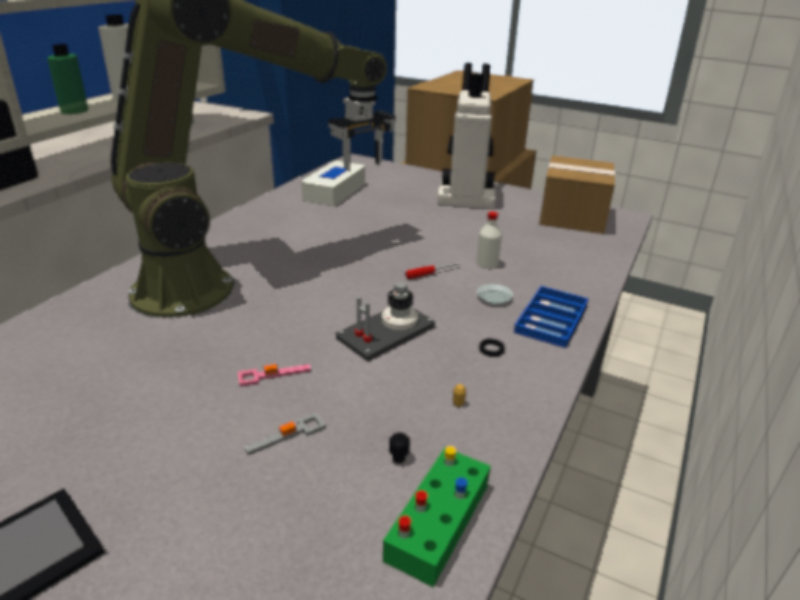

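View pics/b.png

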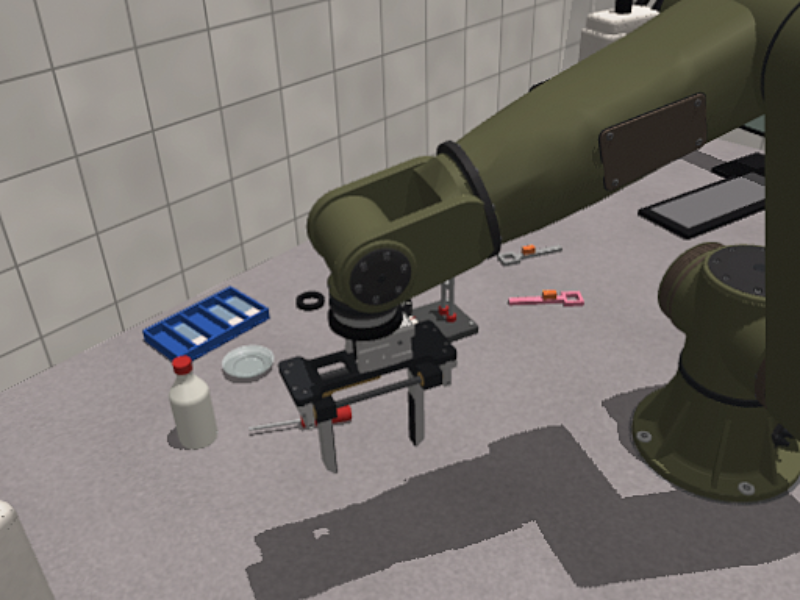

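The steel key with the orange tab is at about (288,429) in the 800-px scene view, with its hole end at (313,424) and handle end at (246,450). The pink look-alike is at (272,371) and is excluded. The stand is at (400,300) with its posts at (363,318).

```bash
cat > h.py <<'E'
import cv2,numpy as np
from scipy.spatial.transform import Rotation as R
from station import ctrl
def ray(p,uv,T=None):
    T=p["pose"] if T is None else T
    n=cv2.undistortPoints(np.array([[uv]],float),p["K"],p["distortion"])[0,0]
    return T[:3,3],T[:3,:3]@np.array([n[0],n[1],1])
def hit(p,uv,z,T=None):
    o,d=ray(p,uv,T); return o+d*(z-o[2])/d[2]
def wrist():
    o=ctrl.get_obs(); p=ctrl.camera("wrist")
    T=np.eye(4);T[:3,:3]=R.from_euler('xyz',o["eef_rot"]).as_matrix();T[:3,3]=o["ee_pos"]
    p["pose"]=T@p["tool_from_camera"]; return o,p
def proj(p,X):
    T=np.linalg.inv(p["pose"]); 
    return cv2.projectPoints(np.array(X,float).reshape(-1,3),cv2.Rodrigues(T[:3,:3])[0],T[:3,3],p["K"],p["distortion"])[0][:,0]
def mv(goal,yaw=None):
    "shift in tool axes in units of 50mm, and turn about tool z"
    o=ctrl.get_obs(); M=R.from_euler('xyz',o["eef_rot"])
    d=M.inv().apply(np.array(goal)-o["ee_pos"])/0.05
    r=np.zeros(3)
    if yaw is not None:
        r=(M.inv()*R.from_euler('xyz',[np.pi,0,yaw])).as_rotvec()
    print("shift units",np.round(d,3),"turn",np.round(r,4),"pos",np.round(o["ee_pos"],4),"rpy",np.round(o["eef_rot"],4))
E
python3 - <<'E'
from h import *
p=ctrl.camera("scene")
for n,uv,z in [("hole",(313,424),.01),("end",(246,450),.01),("tab",(288,427),.02),("pinkhole",(248,378),.01),("ringtop",(400,294),.084),("housing",(401,318),.03),("postA",(359,302),.105),("postB",(367,308),.105),("eyep",(400,445),.03),("obj",(459,396),.02),("spare",(491,347),.006),("bottle",(489,260),.03),("dish",(494,296),.008),("driver",(430,271),.01)]:
    print(n,np.round(hit(p,np.array(uv)*.64,z),3))
c=p["color"]; cv2.imwrite("pics/c.png",cv2.resize(c[170:300,140:300],None,fx=4.5,fy=4.5,interpolation=cv2.INTER_CUBIC))
w=ctrl.camera("wrist"); print(np.round(w["K"],1).tolist(),np.round(w["tool_from_camera"],3).tolist())
E
```

```text
hole [ 0.566 -0.23   0.01 ]
end [ 0.506 -0.338  0.01 ]
tab [ 0.54  -0.266  0.02 ]
pinkhole [ 0.383 -0.19   0.01 ]
ringtop [0.543 0.131 0.084]
housing [0.552 0.122 0.03 ]
postA [0.502 0.029 0.105]
postB [0.528 0.018 0.105]
eyep [ 0.732 -0.216  0.03 ]
obj [ 0.763 -0.043  0.02 ]
spare [0.754 0.153 0.006]
bottle [0.621 0.485 0.03 ]
dish [0.686 0.353 0.008]
driver [0.498 0.384 0.01 ]
[[345.4, 0.0, 258.0], [0.0, 345.4, 189.9], [0.0, 0.0, 1.0]] [[-0.0, -0.97, -0.245, 0.069], [1.0, -0.0, 0.0, 0.001], [-0.0, -0.245, 0.97, -0.178], [0.0, 0.0, 0.0, 1.0]]
```

View pics/c.png

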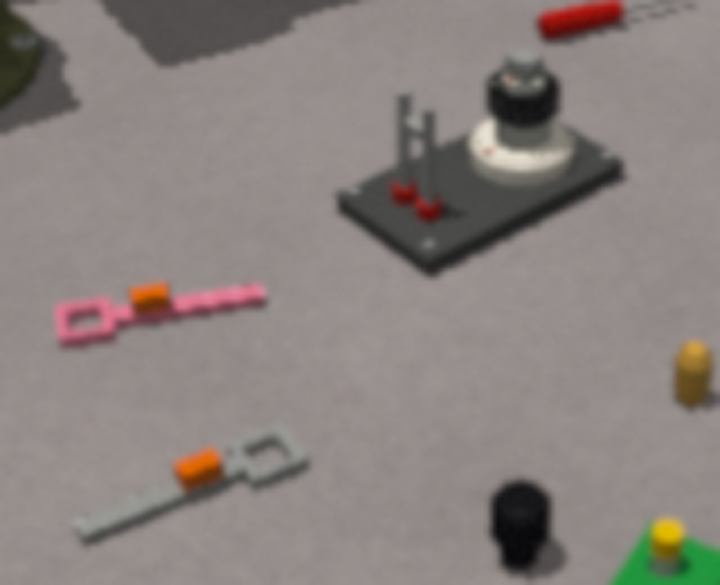

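The crop confirms it: the grey key has its hole end towards the objective and its handle running left, and the pink one is separate.

```bash
python3 - <<'E'
from h import *
mv([.55,-.25,.18],1.06)
E
```

```text
shift units [-12.079 -11.288   0.509] turn [ 1.0000e-04 -0.0000e+00  1.6788e+00] pos [0.2156 0.506  0.2055] rpy [3.1415 0.     2.7388]
```

Call:
move_arm:
  increments:
    - [1,-0.61,-0.57,0.025,0,0,0]
    - [1,-0.61,-0.57,0.025,0,0,0]
    - [1,-0.61,-0.57,0.025,0,0,0]
    - [1,-0.61,-0.57,0.025,0,0,0]
    - [1,-0.61,-0.57,0.025,0,0,0]
    - [1,-0.61,-0.57,0.025,0,0,0]
    - [1,-0.61,-0.57,0.025,0,0,0]
    - [1,-0.61,-0.57,0.025,0,0,0]
    - [1,-0.61,-0.57,0.025,0,0,0]
    - [1,-0.61,-0.57,0.025,0,0,0]
    - [1,-0.61,-0.57,0.025,0,0,0]
    - [1,-0.61,-0.57,0.025,0,0,0]
    - [1,-0.61,-0.57,0.025,0,0,0]
    - [1,-0.61,-0.57,0.025,0,0,0]
    - [1,-0.61,-0.57,0.025,0,0,0]
    - [1,-0.61,-0.57,0.025,0,0,0]
    - [1,-0.61,-0.57,0.025,0,0,0]
    - [1,-0.61,-0.57,0.025,0,0,0]
    - [1,-0.61,-0.57,0.025,0,0,0]
    - [1,-0.61,-0.57,0.025,0,0,0]

```text
time_s: 2.9
ee_pos: [0.5538, -0.2593, 0.1804]
eef_rot: [3.142, 0.0, 2.739]
force: [0.0, 0.5, 0.3]
grip_width: 0.0942
grip_force: 0.0
```

Call:
move_arm:
  increments:
    - [1,0,0,0,0,0,0.14]
    - [1,0,0,0,0,0,0.14]
    - [1,0,0,0,0,0,0.14]
    - [1,0,0,0,0,0,0.14]
    - [1,0,0,0,0,0,0.14]
    - [1,0,0,0,0,0,0.14]
    - [1,0,0,0,0,0,0.14]
    - [1,0,0,0,0,0,0.14]
    - [1,0,0,0,0,0,0.14]
    - [1,0,0,0,0,0,0.14]
    - [1,0,0,0,0,0,0.14]
    - [1,0,0,0,0,0,0.14]
    - [1,0,0,0,0,0,0]
    - [1,0,0,0,0,0,0]

```text
time_s: 4.3
ee_pos: [0.5533, -0.2576, 0.1804]
eef_rot: [-3.142, 0.0, 1.063]
force: [0.5, 0.5, 0.1]
grip_width: 0.0941
grip_force: 0.0
```

```bash
python3 - <<'E'
from h import *
o,p=wrist(); print(np.round(o["ee_pos"],4),np.round(o["eef_rot"],4),np.round(o["force"],2),np.round(o["moment"],3))
for t in ["key","key_grip"]:
    for d in ctrl.cut_out(t,p)[:2]: print(t,d["conf"],d["centre"],d["mask"].sum(), np.round(hit(p,np.array(d["centre"])[::-1],.012),4))
s=ctrl.camera("side")
cv2.imwrite("pics/d.png",np.hstack([p["color"]]));cv2.imwrite("pics/e.png",cv2.resize(s["color"][100:260,160:400],None,fx=3.3,fy=3.3,interpolation=cv2.INTER_CUBIC))
E
```

```text
[ 0.5533 -0.2576  0.1804] [-3.1415  0.      1.063 ] [0.45 0.55 0.08] [-0.034  0.053 -0.037]
key 0.91 [176.9, 244.1] 2141 [ 0.5409 -0.2531  0.012 ]
key 0.66 [157.2, 86.2] 2894 [ 0.4086 -0.1554  0.012 ]
key_grip 0.79 [177.6, 243.3] 2083 [ 0.5398 -0.2534  0.012 ]
key_grip 0.72 [159.2, 86.8] 3016 [ 0.4079 -0.1574  0.012 ]
```

View pics/d.png

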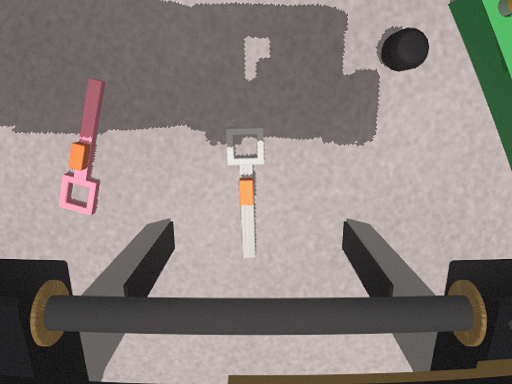

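The wrist view shows the steel key central: hole at (245,148), tab at (246,192), handle end at (249,256). Next I refine the tab position and handle direction.

```bash
python3 - <<'E'
from h import *
o,p=wrist()
hsv=cv2.cvtColor(p["color"],cv2.COLOR_BGR2HSV)
org=(hsv[...,0]<22)&(hsv[...,1]>150)&(hsv[...,2]>120); org[:,:150]=0;org[:, 350:]=0
r,c=np.nonzero(org); print("org",r.min(),r.max(),c.min(),c.max(),r.mean(),c.mean())
m=max(ctrl.cut_out("key",p),key=lambda d:d["conf"])["mask"].astype(bool)
# centre line of bar + head by rows
m[:, :200]=0
pts=[]
for y in range(135,256,3):
    x=np.nonzero(m[y])[0]
    if len(x): pts.append((y,x.min(),x.max(),(x.min()+x.max())/2))
print(pts)
tab=hit(p,((c.min()+c.max()+1)/2,r.mean()),.024); print("tab",tab)
P=np.array([hit(p,(q[3],q[0]),.010)[:2] for q in pts if q[0]>208])
d=P[-1]-P[0]; v=cv2.fitLine(P.astype(np.float32),cv2.DIST_HUBER,0,.01,.01)[:,]; v=v.ravel(); print("dir",v,np.arctan2(v[1],v[0]))
for uv in [(245.5,148),(249,256),(245.5,131)]: print(hit(p,uv,.01))
E
```

```text
org 180 204 240 253 193.0 246.0235294117647
[(135, np.int64(227), np.int64(261), np.float64(244.0)), (138, np.int64(227), np.int64(261), np.float64(244.0)), (141, np.int64(227), np.int64(262), np.float64(244.5)), (144, np.int64(227), np.int64(262), np.float64(244.5)), (147, np.int64(228), np.int64(262), np.float64(245.0)), (150, np.int64(228), np.int64(262), np.float64(245.0)), (153, np.int64(229), np.int64(262), np.float64(245.5)), (156, np.int64(229), np.int64(262), np.float64(245.5)), (159, np.int64(229), np.int64(262), np.float64(245.5)), (162, np.int64(229), np.int64(261), np.float64(245.0)), (165, np.int64(240), np.int64(251), np.float64(245.5)), (168, np.int64(240), np.int64(251), np.float64(245.5)), (171, np.int64(240), np.int64(251), np.float64(245.5)), (174, np.int64(240), np.int64(251), np.float64(245.5)), (177, np.int64(240), np.int64(252), np.float64(246.0)), (180, np.int64(239), np.int64(252), np.float64(245.5)), (183, np.int64(239), np.int64(252), np.float64(245.5)), (186, np.int64(239), np.int64(252), np.float64(245.5)), (189, np.int64(239), np.int64(252), np.float64(
[... 760 characters left out ...]
.int64(254), np.float64(248.5)), (234, np.int64(243), np.int64(254), np.float64(248.5)), (237, np.int64(243), np.int64(254), np.float64(248.5)), (240, np.int64(244), np.int64(254), np.float64(249.0)), (243, np.int64(244), np.int64(254), np.float64(249.0)), (246, np.int64(244), np.int64(253), np.float64(248.5)), (249, np.int64(244), np.int64(254), np.float64(249.0)), (252, np.int64(243), np.int64(254), np.float64(248.5)), (255, np.int64(244), np.int64(254), np.float64(249.0))]
tab [ 0.53697694 -0.26686616  0.024     ]
dir [ 0.44148427  0.897269    0.51259166 -0.31117666] 1.1135441
[ 0.55674533 -0.22819604  0.01      ]
[ 0.50126862 -0.33303362  0.01      ]
[ 0.56520175 -0.21336055  0.01      ]
```

```bash
python3 - <<'E'
from h import *
mv([.537,-.267,.004],1.09)
E
```

```text
shift units [-0.325 -0.192  3.529] turn [ 0.   -0.   -0.03] pos [ 0.5533 -0.2575  0.1805] rpy [ 3.1416 -0.      1.06  ]
```

Call:
move_arm:
  increments:
    - [0.6,-0.16,-0.1,0.5,0,0,0]
    - [0.6,-0.165,-0.092,0.5,0,0,0]
    - [0.6,0,0,0.5,0,0,-0.03]
    - [0.6,0,0,0.5,0,0,0]
    - [0.6,0,0,0.5,0,0,0]
    - [0.6,0,0,0.5,0,0,0]
    - [0.6,0,0,0.33,0,0,0]
    - [0.6,0,0,0.2,0,0,0]
    - [0.6,0,0,0,0,0,0]
    - [0,0,0,0,0,0,0]
    - [0,0,0,0,0,0,0]
    - [0,0,0,0,0,0,0]
    - [0,0,0,0,0,0,0]
    - [0,0,0,0,0,0,0]
    - [0,0,0,0,0,0,0]
    - [0,0,0,0,0,0,0]
  force: 30

```text
time_s: 6.2
ee_pos: [0.537, -0.2669, 0.0041]
eef_rot: [-3.142, -0.0, 1.089]
force: [-1.2, 0.8, 3.0]
grip_width: 0.0135
grip_force: 30.0
```

```bash
python3 - <<'E'
from h import *
mv([.518,.03,.194],1.29)
E
```

```text
shift units [ 5.086 -3.09  -3.798] turn [-0.     -0.     -0.2012] pos [ 0.537  -0.2669  0.0041] rpy [-3.1416 -0.      1.0888]
```

Call:
move_arm:
  increments:
    - [0,0,0,-0.2,0,0,0]
    - [0,0,0,-0.4,0,0,0]
    - [0,0,0,-0.6,0,0,0]
    - [0,0,0,-0.6,0,0,0]
    - [0,0.2,-0.1,-0.6,0,0,0]
    - [0,0.42,-0.26,-0.6,0,0,0]
    - [0,0.42,-0.26,-0.5,0,0,0]
    - [0,0.42,-0.26,-0.3,0,0,0]
    - [0,0.42,-0.26,0,0,0,0]
    - [0,0.42,-0.26,0,0,0,0]
    - [0,0.42,-0.26,0,0,0,0]
    - [0,0.42,-0.26,0,0,0,0]
    - [0,0.42,-0.26,0,0,0,0]
    - [0,0.42,-0.26,0,0,0,0]
    - [0,0.42,-0.26,0,0,0,0]
    - [0,0.42,-0.26,0,0,0,0]
    - [0,0.26,-0.13,0,0,0,-0.1]
    - [0,0,0,0,0,0,-0.1]
    - [0,0,0,0,0,0,0]
    - [0,0,0,0,0,0,0]

```text
time_s: 8.2
ee_pos: [0.5178, 0.0295, 0.1943]
eef_rot: [3.141, -0.0, 1.286]
force: [-0.9, -0.4, -2.0]
grip_width: 0.0137
grip_force: 30.0
```

```bash
python3 - <<'E'
from h import *
o,p=wrist(); print(np.round(o["ee_pos"],4),np.round(o["eef_rot"],4),np.round(o["force"],2),np.round(o["moment"],3))
for t in ["key","seat","stop","ring","barrel","stand"]:
    for d in ctrl.cut_out(t,p)[:2]: print(t,d["conf"],d["centre"],d["mask"].sum())
cv2.imwrite("pics/f.png",cv2.resize(p["color"],(800,600)))
E
```

```text
[0.5178 0.0295 0.1943] [ 3.1413e+00 -1.0000e-04  1.2857e+00] [-0.87 -0.39 -2.01] [-0.024  0.062 -0.002]
key 0.92 [190.4, 257.9] 6839
seat 0.62 [59.2, 245.3] 4064
stop 0.82 [170.9, 237.9] 308
ring 0.67 [81.9, 242.9] 2368
barrel 0.77 [58.2, 249.7] 4095
barrel 0.69 [190.6, 238.6] 293
stand 0.68 [84.2, 244.7] 17699
stand 0.15 [172.5, 252.1] 306
```

View pics/f.png

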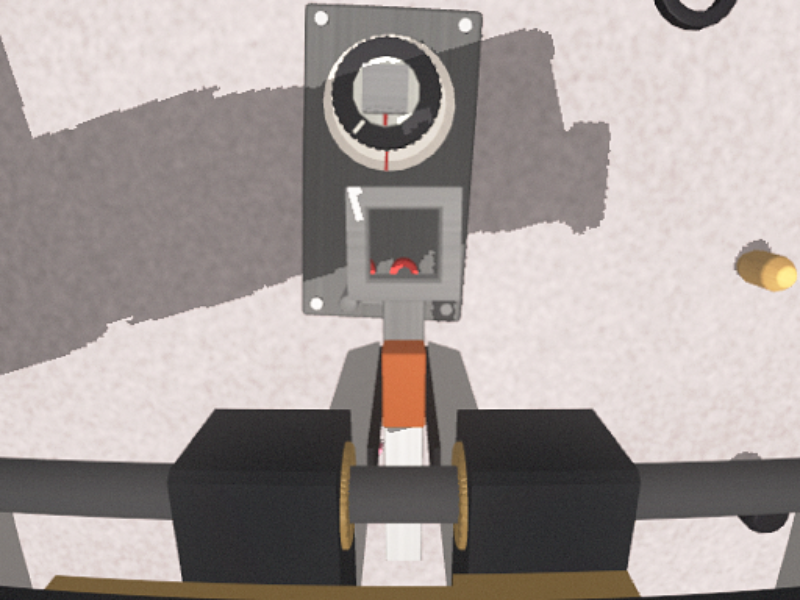

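The key hangs straight in the fingers, hole centred at about (405,243). The boss is at (385,88), the ring around it, and plate screws are visible at (321,18), (465,25) and (316,303). I'll zoom in to read edges.

```bash
python3 - <<'E'
from h import *
o,p=wrist()
np.save("T1.npy",p["pose"]); np.savez("cam.npz",K=p["K"],D=p["distortion"])
c=p["color"][0:200,190:310]; cv2.imwrite("w1.png",p["color"])
a=cv2.resize(p["color"][15:105,195:300],None,fx=5.5,fy=5.5,interpolation=cv2.INTER_CUBIC)
for i in range(0,105,10): cv2.line(a,(int(i*5.5),0),(int(i*5.5),6),(0,0,255),1)
for i in range(0,90,10): cv2.line(a,(0,int(i*5.5)),(6,int(i*5.5)),(0,0,255),1)
cv2.imwrite("pics/g.png",a)
g=cv2.cvtColor(p["color"],cv2.COLOR_BGR2GRAY)
for y in (48,55,62): print(y,g[y,222:272].tolist())
for x in (238,247,255): print(x,g[30:84,x].tolist())
for y in (142,155,170): print(y,g[y,215:300].tolist())
for x in (245,260,274): print(x,g[112:195,x].tolist())
E
```

```text
48 [52, 54, 52, 52, 49, 50, 131, 212, 204, 197, 173, 165, 169, 170, 169, 163, 170, 169, 171, 168, 171, 164, 165, 169, 170, 169, 169, 169, 171, 168, 170, 168, 169, 171, 167, 171, 171, 168, 169, 178, 198, 204, 202, 195, 130, 52, 52, 57, 51, 50]
55 [52, 52, 48, 56, 141, 206, 201, 203, 202, 198, 172, 164, 166, 166, 164, 169, 169, 165, 161, 167, 168, 165, 167, 166, 164, 167, 167, 164, 169, 168, 168, 165, 168, 165, 165, 166, 168, 169, 167, 182, 199, 201, 200, 204, 209, 207, 149, 73, 50, 53]
62 [50, 51, 60, 60, 144, 206, 205, 207, 203, 194, 154, 160, 161, 161, 163, 159, 164, 162, 162, 163, 162, 164, 159, 162, 165, 161, 164, 161, 161, 163, 163, 167, 162, 166, 165, 163, 167, 164, 163, 184, 205, 203, 202, 203, 208, 205, 133, 55, 57, 49]
238 [70, 74, 72, 76, 72, 72, 71, 132, 255, 255, 255, 155, 160, 166, 163, 162, 165, 166, 170, 165, 166, 163, 167, 170, 167, 169, 170, 168, 167, 170, 162, 165, 164, 160, 163, 161, 167, 160, 156, 148, 155, 143, 141, 188, 205, 202, 201, 200, 157, 85, 54, 56, 53, 53]
247 [74, 73, 75, 73, 71, 83, 255, 255, 255, 191, 189, 164, 161, 166, 165, 164, 169, 168, 169, 171, 1
[... 2035 characters left out ...]
 165, 165, 163, 161, 167, 168, 159, 142, 117, 88, 84, 85, 88, 84, 86, 86, 86, 88, 83, 87, 86, 87, 89, 86, 88, 87, 85, 86, 85, 85, 84, 87, 86, 88, 86, 86, 84, 89, 88, 78, 72, 64, 88, 101, 97, 98, 104, 100, 106, 103, 103, 101, 104, 121, 131, 136, 157, 163, 165, 159, 161, 161, 165, 161, 161, 160, 157, 148, 153, 154]
274 [80, 84, 83, 84, 86, 85, 89, 116, 156, 165, 163, 166, 164, 161, 164, 161, 163, 168, 170, 160, 144, 111, 91, 87, 89, 86, 88, 88, 84, 90, 87, 87, 86, 89, 84, 85, 85, 85, 87, 85, 82, 88, 84, 84, 87, 84, 84, 85, 84, 110, 116, 134, 140, 138, 140, 137, 139, 145, 140, 141, 140, 142, 137, 117, 100, 103, 120, 127, 133, 158, 169, 164, 166, 168, 163, 163, 165, 163, 163, 160, 149, 144, 141]
```

View pics/g.png

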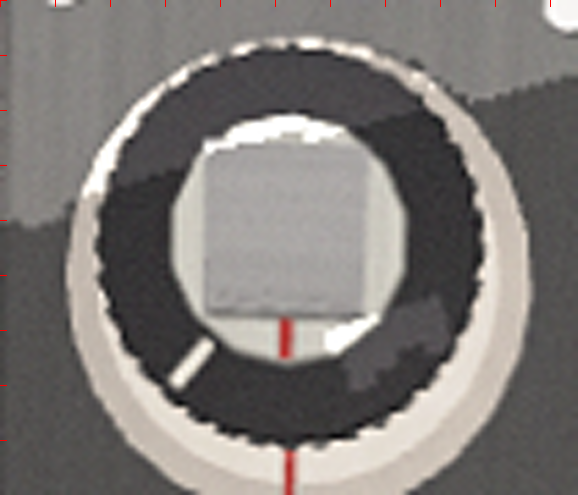

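```bash
cat > m.py <<'E'
from h import *
T1=np.load("T1.npy"); c=np.load("cam.npz"); p=dict(K=c["K"],distortion=c["D"],pose=T1)
tcp=np.array([.5178,.0295,.1943]); M=R.from_euler('xyz',[np.pi,0,1.2857])
tool=lambda X:M.inv().apply(np.array(X)-tcp)*1000
f=lambda n,uv,z:print(n,np.round(tool(hit(p,uv,z)),1),np.round(hit(p,uv,z),4))
f("boss far",(246.4,40.5),.1065);f("boss near bottom",(246.4,72.3),.092);f("boss L",(231.6,55),.1065);f("boss R",(261.1,55),.1065)
f("barrel mark",(247,76),.092);f("housing mark",(247.5,100),.038);
for a in [(321,18),(465,25),(316,303)]: f("screw",np.array(a)*.64-.2,.019)
f("head far",(258,119.2),.2003);f("head near",(258,191.5),.2003);f("headL",(221,150),.2003);f("headR",(295,150),.2003)
f("hole far bottom",(258,134.5),.1903);f("hole near topish",(258,180),.2003)
f("end",(403*.64,559*.64),.2003)
d=sorted([x for x in ctrl.cut_out("ring",wrist()[1])],key=lambda d:-d["conf"])[0]["mask"].astype(np.uint8)
h=cv2.findContours(d,0,2)[0]; e=cv2.fitEllipse(max(h,key=len)); print("ring ell",e); f("ring",e[0],.084)
E
python3 m.py
```

```text
boss far [116.   -7.2  87.8] [0.5435 0.1429 0.1065]
boss near bottom [ 94.9  -7.7 102.3] [0.5371 0.1227 0.092 ]
boss L [105.9 -18.   87.8] [0.5303 0.1362 0.1065]
boss R [105.9   3.5  87.8] [0.551  0.1301 0.1065]
barrel mark [ 92.1  -7.3 102.3] [0.5367 0.1199 0.092 ]
housing mark [ 74.2  -8.6 156.3] [0.5305 0.1031 0.038 ]
screw [157.7 -49.2 175.3] [0.515  0.1946 0.019 ]
screw [153.6  38.8 175.3] [0.5982 0.166  0.019 ]
screw [-22.2 -57.8 175.3] [0.4561 0.0245 0.019 ]
head far [63.6  1.4 -6. ] [0.537  0.0902 0.2003]
head near [27.1  1.5 -6. ] [0.5268 0.0551 0.2003]
headL [ 48.5 -17.1  -6. ] [0.515  0.0808 0.2003]
headR [48.5 19.9 -6. ] [0.5506 0.0705 0.2003]
hole far bottom [55.3  1.4  4. ] [0.5347 0.0822 0.1903]
hole near topish [33.1  1.4 -6. ] [0.5285 0.0609 0.2003]
end [-75.7   1.6  -6. ] [ 0.4981 -0.0436  0.2003]
ring ell ((247.49298095703125, 59.11899948120117), (68.7818603515625, 72.2611312866211), 11.790054321289062)
ring [105.7  -7.1 110.3] [0.5407 0.1329 0.084 ]
```

```bash
cat >> h.py <<'E'
E
python3 - <<'E'
from h import *
M=R.from_euler('xyz',[np.pi,0,1.2857]); g=np.array([.5178,.0295,.1943])+M.apply([.0602,-.01064,0]); print(g)
g[2]=.122; mv(g,1.2407)
E
```

```text
[0.52452073 0.0902625  0.1943    ]
shift units [ 1.201 -0.21   1.439] turn [-0.     -0.      0.0478] pos [0.5179 0.0296 0.194 ] rpy [-3.1416 -0.      1.2885]
```

Call:
move_arm:
  increments:
    - [0,0.3,-0.05,0,0,0,0]
    - [0,0.3,-0.06,0,0,0,0]
    - [0,0.3,-0.05,0,0,0,0]
    - [0,0.301,-0.05,0,0,0,0]
    - [0,0,0,0.2,0,0,0.046]
    - [0,0,0,0.4,0,0,0]
    - [0,0,0,0.4,0,0,0]
    - [0,0,0,0.3,0,0,0]
    - [0,0,0,0.139,0,0,0]
    - [0,0,0,0,0,0,0]
    - [0,0,0,0,0,0,0]

```text
time_s: 9.8
ee_pos: [0.5248, 0.0907, 0.1227]
eef_rot: [3.141, -0.0, 1.243]
force: [-0.3, 0.2, -1.1]
grip_width: 0.0139
grip_force: 30.0
```

```bash
python3 - <<'E'
from h import *
o,p=wrist(); print(np.round(o["ee_pos"],4),np.round(o["eef_rot"],4),np.round(o["force"],2))
np.save("T2.npy",p["pose"])
s=ctrl.camera("side")
a=cv2.resize(p["color"][95:260,180:330],None,fx=3.6,fy=3.6,interpolation=cv2.INTER_CUBIC)
for i in range(0,150,10): cv2.line(a,(int(i*3.6),0),(int(i*3.6),6),(0,0,255),1)
for i in range(0,165,10): cv2.line(a,(0,int(i*3.6)),(6,int(i*3.6)),(0,0,255),1)
cv2.imwrite("pics/h.png",a)
E
```

```text
[0.5248 0.0907 0.1227] [ 3.1409e+00 -3.0000e-04  1.2431e+00] [-0.29  0.2  -1.09]
```

View pics/h.png

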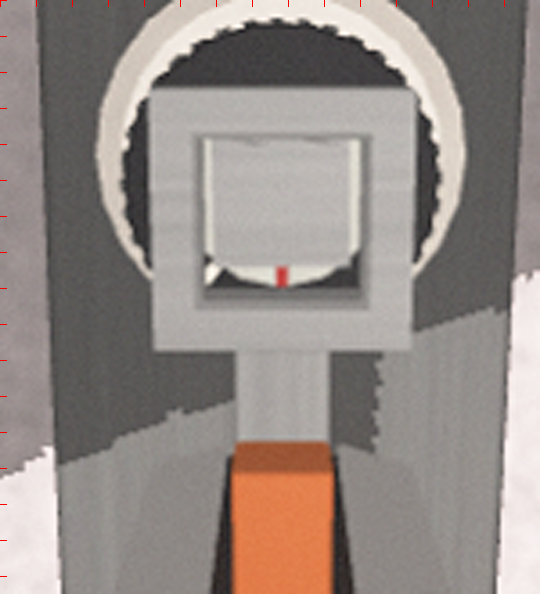

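The boss shows centred through the key's hole: boss columns 213–350, hole 204–360 in the crop. Now I check the lengthwise position.

```bash
python3 - <<'E'
from h import *
c=np.load("cam.npz"); p=dict(K=c["K"],distortion=c["D"],pose=np.load("T2.npy"))
tcp=np.array([.5248,.0907,.1227]); M=R.from_euler('xyz',[3.1409,0,1.2431])
f=lambda n,u,v,z:print(n,np.round(M.inv().apply(hit(p,(180+u/3.6-.4,95+v/3.6-.4),z)-tcp)*1000,1))
z=.1227-.004
f("boss near bottom (want x=hole-11)",282,266,.092); f("boss L",213,200,.1065);f("boss R",350,200,.1065)
f("head far",282,88,z+.01);f("head near",282,351,z+.01);f("hole L",204,200,z);f("hole R",360,200,z);f("hole near bottom",282,290,z)
f("hole far top",282,134,z+.01); f("mark",282,275,.092)
E
```

```text
boss near bottom (want x=hole-11) [32.2  1.4 30.7]
boss L [45.4 -9.4 16.2]
boss R [45.4 12.1 16.2]
head far [63.7  1.4 -6. ]
head near [26.7  1.4 -6. ]
hole L [ 47.1 -10.    4. ]
hole R [47.1 12.9  4. ]
hole near bottom [33.5  1.4  4. ]
hole far top [57.5  1.4 -6. ]
mark [30.6  1.4 30.7]
```

```bash
python3 - <<'E'
from h import *
c=np.load("cam.npz"); p=dict(K=c["K"],distortion=c["D"],pose=np.load("T1.npy"))
tcp=np.array([.5178,.0295,.1943]); M=R.from_euler('xyz',[np.pi,0,1.2857])
tx=lambda v,z,u=247,q=p,t=tcp,MM=M:np.round(MM.inv().apply(hit(q,(u,v),z)-t)[:2]*1000,1)
print("pic1 barrel far/near",tx(35.6,.092),tx(80.8,.092))
g=cv2.cvtColor(cv2.imread("w1.png"),cv2.COLOR_BGR2GRAY).astype(int)
print("ring far",g[18:32,247].tolist(),"near",g[88:102,243].tolist())
print("ring L/R",g[52,205:222].tolist(),g[52,275:292].tolist())
p2=dict(p,pose=np.load("T2.npy")); t2=np.array([.5248,.0907,.1227]); M2=R.from_euler('xyz',[3.1409,0,1.2431])
o,w=wrist(); cv2.imwrite("w2.png",w["color"]); g=cv2.cvtColor(w["color"],cv2.COLOR_BGR2GRAY).astype(int)
print(np.round(o["ee_pos"],4))
print("ring far",g[94:106,258].tolist(),"house far",g[80:98,258].tolist()); print("boss/hole near",g[155:185,250].tolist())
for v,z in [(100.5,.084),(168.5,.092),(175,.092)]: print(v,z,tx(v,z,258,p2,t2,M2))
E
```

```text
pic1 barrel far/near [122.1  -7.2] [88.4 -7.3]
ring far [130, 132, 131, 133, 162, 90, 63, 70, 71, 72, 74, 73, 74, 73] near [55, 59, 55, 56, 55, 60, 35, 87, 213, 226, 225, 223, 220, 223]
ring L/R [134, 115, 83, 84, 177, 189, 187, 153, 89, 46, 49, 49, 49, 48, 49, 46, 48] [55, 54, 57, 54, 55, 47, 136, 199, 206, 189, 191, 195, 194, 201, 131, 81, 77]
[0.5249 0.0905 0.1229]
ring far [235, 236, 232, 234, 234, 226, 194, 60, 55, 62, 67, 63] house far [87, 90, 90, 89, 113, 194, 203, 203, 204, 203, 203, 201, 206, 237, 235, 236, 232, 234]
boss/hole near [184, 182, 176, 177, 175, 175, 177, 178, 178, 175, 178, 172, 178, 191, 209, 215, 215, 174, 92, 56, 98, 114, 109, 131, 143, 148, 168, 178, 179, 175]
100.5 0.084 [73.   1.5]
168.5 0.092 [32.2  1.5]
175 0.092 [28.1  1.5]
```

Position agrees within about 1 mm, within the chamfers. I descend carefully, watching force.

Call:
move_arm:
  increments:
    - [0,0,0,0.06,0,0,0]
    - [0,0,0,0.06,0,0,0]
    - [0,0,0,0.06,0,0,0]
    - [0,0,0,0.05,0,0,0]
    - [0,0,0,0.04,0,0,0]
    - [0,0,0,0,0,0,0]

```text
time_s: 10.55
ee_pos: [0.5244, 0.0903, 0.1082]
eef_rot: [-3.141, 0.0, 1.243]
force: [-0.4, -0.4, -1.1]
grip_width: 0.014
grip_force: 30.0
```

Call:
move_arm:
  increments:
    - [0,0,0,0.04,0,0,0]
    - [0,0,0,0.04,0,0,0]
    - [0,0,0,0.04,0,0,0]
    - [0,0,0,0.04,0,0,0]
    - [0,0,0,0,0,0,0]

```text
time_s: 11.05
ee_pos: [0.5245, 0.0904, 0.1003]
eef_rot: [-3.141, -0.0, 1.243]
force: [1.6, 1.5, -1.9]
grip_width: 0.0138
grip_force: 30.0
```

Call:
move_arm:
  increments:
    - [0,0,0,0.03,0,0,0]
    - [0,0,0,0.03,0,0,0]
    - [0,0,0,0.02,0,0,0]
    - [0,0,0,0.01,0,0,0]
    - [0,0,0,0,0,0,0]

```text
time_s: 11.55
ee_pos: [0.5245, 0.0904, 0.0961]
eef_rot: [3.141, -0.0, 1.243]
force: [0.9, 3.1, 1.6]
grip_width: 0.0137
grip_force: 30.0
```

Call:
move_arm:
  increments:
    - [0,0,0,0.02,0,0,0]
    - [0,0,0,0,0,0,0]

```text
time_s: 11.75
ee_pos: [0.5246, 0.0904, 0.096]
eef_rot: [3.141, -0.0, 1.243]
force: [-6.2, 0.9, 11.6]
grip_width: 0.0138
grip_force: 30.0
```

Call:
move_arm:
  increments:
    - [0.4,0,0,0,0,0,0]
    - [0.4,0,0,0,0,0,0]
    - [0.4,0,0,0,0,0,0]
    - [0.4,0,0,0,0,0,0]
    - [0.4,0,0,-0.2,0,0,0]
    - [0.4,0,0,-0.5,0,0,0]
    - [0.4,0,0,-0.5,0,0,0]
    - [1,0,0,-0.5,0,0,0]
    - [1,0,0,-0.3,0,0,0]
    - [1,0,0,0,0,0,0]
    - [1,0,0,0,0,0,0]

```text
time_s: 12.85
ee_pos: [0.5243, 0.0903, 0.1948]
eef_rot: [3.142, -0.0, 1.243]
force: [-0.8, 0.8, -0.6]
grip_width: 0.0663
grip_force: 0.0
```

```bash
python3 - <<'E'
from h import *
o,p=wrist(); print(np.round(o["ee_pos"],4),np.round(o["eef_rot"],4),np.round(o["force"],2),np.round(o["moment"],3))
np.save("T3.npy",p["pose"]); cv2.imwrite("w3.png",p["color"])
cv2.imwrite("pics/i.png",cv2.resize(p["color"][80:330,130:390],None,fx=2.3,fy=2.3,interpolation=cv2.INTER_CUBIC))
E
```

```text
[0.5243 0.0903 0.1948] [ 3.1416 -0.      1.2428] [-0.83  0.76 -0.57] [-0.053  0.092  0.015]
```

View pics/i.png

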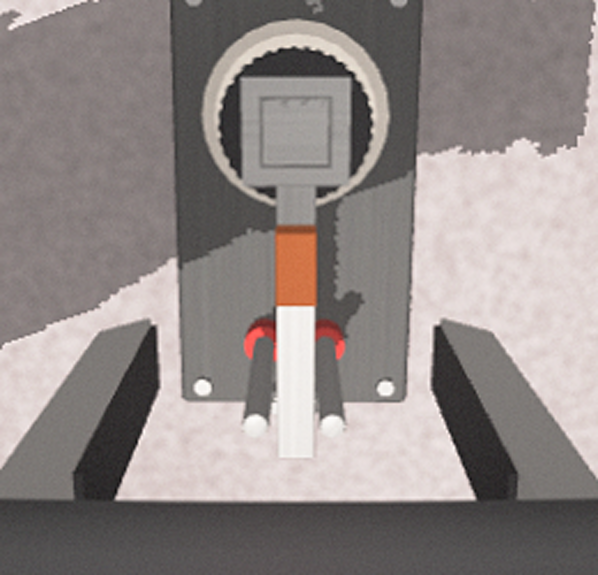

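Key is seated flat with the handle between the posts, tab clear and fingers open. Next is the ring, pre-rotated counter-clockwise.

```bash
python3 - <<'E'
from h import *
mv([.5405,.1329,.054],1.243+.55)
E
```

```text
shift units [0.915 0.038 2.804] turn [-1.100e-03  2.000e-04 -5.502e-01] pos [0.5241 0.0902 0.1942] rpy [-3.1406e+00  5.0000e-04  1.2428e+00]
```

Call:
move_arm:
  increments:
    - [1,0.3,0.013,0,0,0,0]
    - [1,0.3,0.013,0,0,0,0]
    - [1,0.315,0.012,0,0,0,0]
    - [1,0,0,0,0,0,-0.14]
    - [1,0,0,0,0,0,-0.14]
    - [1,0,0,0,0,0,-0.14]
    - [1,0,0,0,0,0,-0.13]
    - [1,0,0,0,0,0,0]
    - [1,0,0,0,0,0,0]

```text
time_s: 13.8
ee_pos: [0.5411, 0.1337, 0.1947]
eef_rot: [-3.141, -0.0, 1.79]
force: [0.3, -0.1, 0.0]
grip_width: 0.0938
grip_force: 0.0
```

Call:
move_arm:
  increments:
    - [1,0,0,0.4,0,0,0]
    - [1,0,0,0.4,0,0,0]
    - [1,0,0,0.4,0,0,0]
    - [1,0,0,0.4,0,0,0]
    - [1,0,0,0.4,0,0,0]
    - [1,0,0,0.4,0,0,0]
    - [1,0,0,0.4,0,0,0]
    - [1,0,0,0,0,0,0]
    - [1,0,0,0,0,0,0]

```text
time_s: 14.7
ee_pos: [0.5412, 0.1332, 0.0554]
eef_rot: [-3.141, 0.0, 1.791]
force: [1.2, 0.2, 0.4]
grip_width: 0.0942
grip_force: 0.0
```

```bash
python3 - <<'E'
from h import *
o=ctrl.get_obs(); print(np.round(o["force"],2),np.round(o["moment"],3)); mv([.5405,.1329,.054],1.793)
E
```

```text
[1.18 0.21 0.38] [-0.107  0.055 -0.006]
shift units [-0.004 -0.015  0.027] turn [-0.0002  0.     -0.0019] pos [0.5412 0.1332 0.0554] rpy [-3.1414  0.      1.7911]
```

Call:
move_arm:
  increments:
    - [0.4,0,-0.01,0,0,0,0]
    - [0.4,0,0,0,0,0,0]
    - [0.4,0,0,0,0,0,0]
    - [0.4,0,0,0,0,0,0]
    - [0.4,0,0,0,0,0,0]
  force: 50

```text
time_s: 15.2
ee_pos: [0.5403, 0.1328, 0.0551]
eef_rot: [-3.141, 0.0, 1.793]
force: [-19.0, -4.8, 8.7]
grip_width: 0.0576
grip_force: 10.3
```

```bash
python3 - <<'E'
from h import *
o=ctrl.get_obs(); print(np.round(o["force"],2),np.round(o["moment"],3),o["grip_width"],o["grip_force"],o["ee_pos"])
E
```

```text
[-19.01  -4.8    8.72] [-0.961  3.904 -0.022] 0.05759971237928425 10.257826745510101 [0.54030984 0.13280844 0.05514343]
```

Call:
move_arm:
  increments:
    - [0.4,0,-0.01,0,0,0,0]
    - [0.4,0,0,0,0,0,0]
    - [0.4,0,0,0,0,0,0]

```text
time_s: 15.5
ee_pos: [0.5392, 0.1326, 0.0551]
eef_rot: [-3.139, -0.0, 1.793]
force: [-7.3, -2.0, 6.6]
grip_width: 0.0555
grip_force: 50.0
```

```bash
python3 - <<'E'
from h import *
o=ctrl.get_obs(); print(np.round(o["force"],2),np.round(o["moment"],3),o["grip_width"],o["grip_force"],o["ee_pos"])
E
```

```text
[-7.31 -2.03  6.63] [-0.356  1.55   0.076] 0.055495932401604255 50.00241816043854 [0.53915922 0.13259865 0.05507705]
```

Call:
move_arm:
  increments:
    - [0.4,0,-0.006,0,0,0,0.02]
    - [0.4,0,0,0,0,0,0.04]
    - [0.4,0,0,0,0,0,0.04]
    - [0.4,0,0,0,0,0,0]

```text
time_s: 15.9
ee_pos: [0.5391, 0.1326, 0.0551]
eef_rot: [-3.14, 0.0, 1.691]
force: [-4.8, -1.3, 5.6]
grip_width: 0.0554
grip_force: 50.0
```

```bash
cat > s.py <<'E'
from h import *
o=ctrl.get_obs(); print(np.round(o["force"],2),np.round(o["moment"],3),round(o["grip_force"],1),np.round(o["ee_pos"],4),"turned",round(1.793-o["eef_rot"][2],3),"t",o["time_s"])
E
python3 s.py
```

```text
[-4.77 -1.3   5.6 ] [-0.356  1.273  0.045] 50.0 [0.5391 0.1326 0.0551] turned 0.102 t 15.9
```

Call:
move_arm:
  increments:
    - [0.4,0,-0.004,0,0,0,0.04]
    - [0.4,0,0,0,0,0,0.04]
    - [0.4,0,0,0,0,0,0.04]
    - [0.4,0,0,0,0,0,0.04]
    - [0.4,0,0,0,0,0,0.04]
    - [0.4,0,0,0,0,0,0]

```text
time_s: 16.5
ee_pos: [0.539, 0.1326, 0.0551]
eef_rot: [-3.14, 0.0, 1.492]
force: [-5.0, -1.6, 4.9]
grip_width: 0.055
grip_force: 50.0
```

```bash
python3 s.py
```

```text
[-5.   -1.61  4.92] [-0.225  1.385 -0.007] 50.0 [0.539  0.1326 0.0551] turned 0.301 t 16.5
```

Call:
move_arm:
  increments:
    - [0.4,0,-0.004,0,0,0,0.03]
    - [0.4,0,0,0,0,0,0.03]

```text
time_s: 16.7
ee_pos: [0.539, 0.1326, 0.0551]
eef_rot: [-3.141, 0.0, 1.433]
force: [-3.9, -1.6, 4.9]
grip_width: 0.0552
grip_force: 50.0
```

```bash
python3 s.py; python3 - <<'E'
from h import *
o,p=wrist(); print(np.round(o["moment"],3)); cv2.imwrite("w4.png",p["color"])
s=ctrl.camera("scene"); a=cv2.resize(s["color"][165:235,200:320],None,fx=5,fy=5,interpolation=cv2.INTER_CUBIC)
b=cv2.resize(p["color"],None,fx=1.35,fy=1.35)[80:]
A=np.zeros((600,800,3),np.uint8); b=cv2.resize(p["color"][100:384,100:400],(400,379)); A[:379,:400]=b; A[:233,400:]=cv2.resize(a,(400,233)); s2=ctrl.camera("side")["color"][130:250,200:350]; A[240:560,400:]=cv2.resize(s2,(400,320)); cv2.imwrite("pics/j.png",A)
E
```

```text
[-3.91 -1.58  4.91] [-0.202  1.278  0.108] 50.0 [0.539  0.1326 0.0551] turned 0.36 t 16.7
[-0.202  1.278  0.108]
```

View pics/j.png

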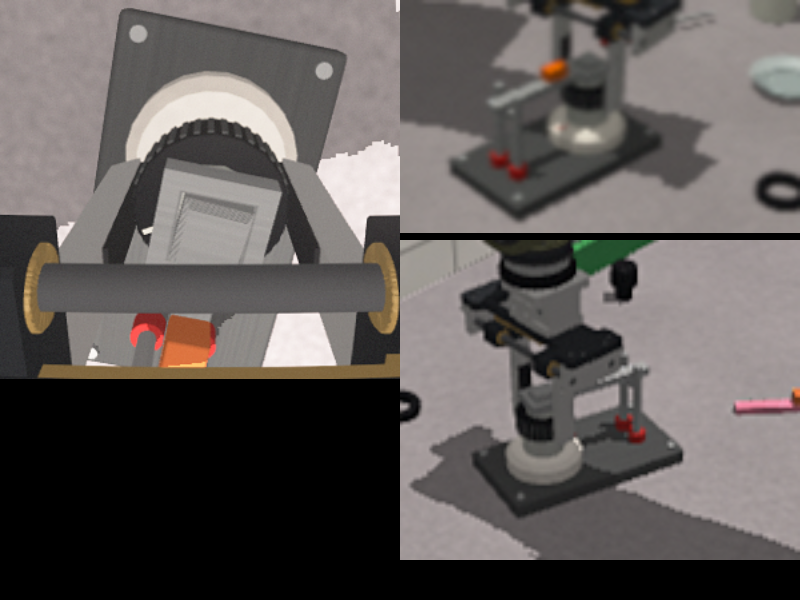

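The key still lies parallel to the plate and the ring turned alone; its white mark is now left of the key at (150,230). From its angle the ring sits at about 1.05 rad, so I take small steps from here.

Call:
move_arm:
  increments:
    - [0.4,0,-0.003,0,0,0,0.02]
    - [0.4,0,0,0,0,0,0.02]
  force: 60

```text
time_s: 17.05
ee_pos: [0.539, 0.1326, 0.0551]
eef_rot: [-3.141, 0.0, 1.393]
force: [-3.8, -1.4, 4.4]
grip_width: 0.0553
grip_force: 60.0
```

```bash
python3 s.py
```

```text
[-3.78 -1.42  4.43] [-0.392  1.346  0.086] 60.0 [0.539  0.1326 0.0551] turned 0.4 t 17.05
```

Call:
move_arm:
  increments:
    - [0.4,0,0,0,0,0,0.02]
    - [0.4,0,0,0,0,0,0.02]

```text
time_s: 17.25
ee_pos: [0.539, 0.1326, 0.0551]
eef_rot: [-3.141, 0.0, 1.353]
force: [-4.5, -2.5, 6.2]
grip_width: 0.0554
grip_force: 60.0
```

```bash
python3 s.py
```

```text
[-4.48 -2.45  6.22] [-0.322  1.434  0.164] 60.0 [0.539  0.1326 0.0551] turned 0.44 t 17.25
```

Call:
move_arm:
  increments:
    - [0.4,0,0,0,0,0,0.015]
    - [0.4,0,0,0,0,0,0.015]

```text
time_s: 17.45
ee_pos: [0.5389, 0.1326, 0.0551]
eef_rot: [-3.141, 0.0, 1.323]
force: [-4.8, -1.6, 6.2]
grip_width: 0.0554
grip_force: 60.0
```

```bash
python3 s.py
```

```text
[-4.82 -1.55  6.2 ] [-0.341  1.387  0.143] 60.0 [0.5389 0.1326 0.0551] turned 0.47 t 17.45
```

Call:
move_arm:
  increments:
    - [0.4,0,0,0,0,0,0.015]
    - [0.4,0,0,0,0,0,0.015]

```text
time_s: 17.65
ee_pos: [0.5389, 0.1326, 0.0551]
eef_rot: [-3.141, 0.0, 1.293]
force: [-4.8, -2.3, 3.8]
grip_width: 0.0552
grip_force: 60.0
```

```bash
python3 s.py
```

```text
[-4.84 -2.3   3.82] [-0.28   1.407  0.088] 60.0 [0.5389 0.1326 0.0551] turned 0.5 t 17.65
```

Call:
move_arm:
  increments:
    - [0.4,0,0,0,0,0,0.015]
    - [0.4,0,0,0,0,0,0.015]

```text
time_s: 17.85
ee_pos: [0.5389, 0.1326, 0.0551]
eef_rot: [-3.141, 0.0, 1.263]
force: [-4.6, -1.9, 6.3]
grip_width: 0.0551
grip_force: 60.0
```

```bash
python3 s.py
```

```text
[-4.62 -1.85  6.25] [-0.315  1.449  0.12 ] 60.0 [0.5389 0.1326 0.0551] turned 0.53 t 17.85
```

Call:
move_arm:
  increments:
    - [0.4,0,0,0,0,0,0.015]
    - [0.4,0,0,0,0,0,0.015]

```text
time_s: 18.05
ee_pos: [0.5389, 0.1326, 0.0551]
eef_rot: [-3.141, 0.0, 1.233]
force: [-4.9, -1.1, 5.3]
grip_width: 0.0552
grip_force: 60.0
```

```bash
python3 s.py
```

```text
[-4.9  -1.07  5.33] [-0.285  1.423  0.11 ] 60.0 [0.5389 0.1326 0.0551] turned 0.56 t 18.05
```

Call:
move_arm:
  increments:
    - [0.4,0,0,0,0,0,0.015]
    - [0.4,0,0,0,0,0,0.015]

```text
time_s: 18.25
ee_pos: [0.5389, 0.1326, 0.0551]
eef_rot: [-3.141, 0.0, 1.203]
force: [-5.1, -1.9, 4.6]
grip_width: 0.0555
grip_force: 60.0
```

```bash
python3 s.py
```

```text
[-5.05 -1.86  4.62] [-0.289  1.439  0.098] 60.0 [0.5389 0.1326 0.0551] turned 0.59 t 18.25
```

Call:
move_arm:
  increments:
    - [0.4,0,0,0,0,0,0.015]
    - [0.4,0,0,0,0,0,0.015]

```text
time_s: 18.45
ee_pos: [0.5389, 0.1326, 0.0551]
eef_rot: [-3.141, 0.0, 1.173]
force: [-4.7, -2.2, 5.3]
grip_width: 0.0549
grip_force: 60.0
```

```bash
python3 s.py
```

```text
[-4.67 -2.21  5.33] [-0.225  1.457  0.305] 60.0 [0.5389 0.1326 0.0551] turned 0.62 t 18.45
```

Home reached: torque climbs to 0.3. Finer steps now.

Call:
move_arm:
  increments:
    - [0.4,0,0,0,0,0,0.008]
    - [0.4,0,0,0,0,0,0]

```text
time_s: 18.65
ee_pos: [0.5389, 0.1326, 0.0551]
eef_rot: [-3.141, 0.001, 1.166]
force: [-5.8, -2.2, 5.2]
grip_width: 0.055
grip_force: 60.0
```

```bash
python3 s.py
```

```text
[-5.79 -2.22  5.23] [-0.247  1.516  0.363] 60.0 [0.5389 0.1326 0.0551] turned 0.627 t 18.65
```

Call:
move_arm:
  increments:
    - [0.4,0,0,0,0,0,0.008]
    - [0.4,0,0,0,0,0,0]

```text
time_s: 18.85
ee_pos: [0.5389, 0.1326, 0.0551]
eef_rot: [-3.141, 0.001, 1.158]
force: [-4.1, -2.5, 5.7]
grip_width: 0.0552
grip_force: 60.0
```

```bash
python3 s.py
```

```text
[-4.09 -2.5   5.66] [-0.271  1.486  0.519] 60.0 [0.5389 0.1326 0.0551] turned 0.635 t 18.85
```

Call:
move_arm:
  increments:
    - [0.4,0,0,0,0,0,0.007]
    - [0.4,0,0,0,0,0,0]

```text
time_s: 19.05
ee_pos: [0.5389, 0.1326, 0.0551]
eef_rot: [-3.141, 0.001, 1.151]
force: [-5.8, -2.7, 5.2]
grip_width: 0.0548
grip_force: 60.0
```

```bash
python3 s.py
```

```text
[-5.78 -2.71  5.19] [-0.24   1.473  0.661] 60.0 [0.5389 0.1326 0.0551] turned 0.642 t 19.05
```

Call:
move_arm:
  increments:
    - [0.4,0,0,0,0,0,0.005]
    - [0.4,0,0,0,0,0,0]
    - [0.4,0,0,0,0,0,0]

```text
time_s: 19.35
ee_pos: [0.5389, 0.1326, 0.0551]
eef_rot: [-3.141, 0.001, 1.147]
force: [-5.4, -3.3, 5.7]
grip_width: 0.055
grip_force: 60.0
```

```bash
python3 s.py
```

```text
[-5.39 -3.27  5.67] [-0.238  1.472  0.724] 60.0 [0.5389 0.1326 0.0551] turned 0.646 t 19.35
```

Call:
move_arm:
  increments:
    - [0.4,0,0,0,0,0,0.005]
    - [0.4,0,0,0,0,0,0]
    - [0.4,0,0,0,0,0,0]

```text
time_s: 19.65
ee_pos: [0.5389, 0.1326, 0.0551]
eef_rot: [-3.141, 0.001, 1.142]
force: [-5.5, -1.8, 6.4]
grip_width: 0.0553
grip_force: 60.0
```

```bash
python3 s.py
```

```text
[-5.46 -1.82  6.44] [-0.264  1.444  0.847] 60.0 [0.5389 0.1326 0.0551] turned 0.651 t 19.65
```

Nipped to about 0.8 N m. I release and rise.

Call:
move_arm:
  increments:
    - [1,0,0,0,0,0,0]
    - [1,0,0,0,0,0,0]
    - [1,0,0,0,0,0,0]
    - [1,0,0,0,0,0,0]
    - [1,0,0,0,0,0,0]
    - [1,0,0,0,0,0,0]
    - [1,0,0,-0.2,0,0,0]
    - [1,0,0,-0.4,0,0,0]
    - [1,0,0,-0.5,0,0,0]
    - [1,0,0,-0.5,0,0,0]
    - [1,0,0,-0.5,0,0,0]
    - [1,0,0,-0.5,0,0,0]
    - [1,-0.6,0,-0.2,0,0,0]
    - [1,-0.3,0,0,0,0,0]
    - [1,0,0,0,0,0,0]
    - [1,0,0,0,0,0,0]

```text
time_s: 21.25
ee_pos: [0.5203, 0.0919, 0.1946]
eef_rot: [-3.141, 0.0, 1.139]
force: [0.5, 0.2, 0.1]
grip_width: 0.094
grip_force: 0.0
```

```bash
python3 - <<'E'
from h import *
o,p=wrist(); print(np.round(o["ee_pos"],4),o["eef_rot"],o["force"])
cv2.imwrite("pics/k.png",cv2.resize(p["color"][10:330,110:410],None,fx=1.8,fy=1.8,interpolation=cv2.INTER_CUBIC))
E
```

```text
[0.5203 0.0919 0.1946] [-3.14102490e+00  1.26155360e-04  1.13900319e+00] [0.54837514 0.21813982 0.08293891]
```

View pics/k.png

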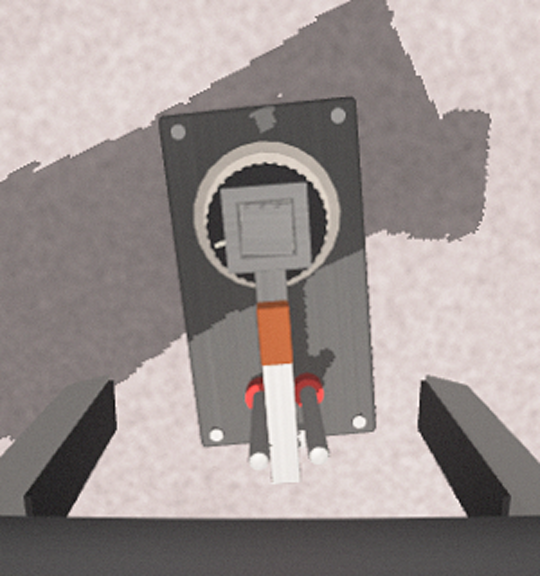

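The key is still seated on the boss at (267,228), its handle bears on a post at (283,455), and the ring mark is at about 1.2 rad. The gripper is clear.

```bash
python3 -c "
from station import ctrl
print(ctrl.hand_in())"
```

```text
the job is handed in; nothing more can be done
None
```

The key is seated on the barrel's square with its handle between the posts and has been let go. The ring was turned home and nipped to about 0.8 N m, and the job was handed in at about 21 s; no verdict came back.

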